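# Set out a knife-handle glue-up

## Robot

A 6-joint arm with a two-finger parallel gripper is mounted at the origin on the work surface. World frame = base frame: x ahead of the robot, y to its left, z up, the work surface at z = 0. Lengths are in mm, angles in rad, forces in N, time in s.
With the tool pointing down it reaches from about 350 to 975 mm from the base axis. Payload 7.1 kg.
Tool frame: the origin (TCP) lies midway between the tips of the shut fingers; the grasp point (between the pads) lies 19 mm behind it; z points along the fingers, y is the line along which they close (so a half turn about z gives the same grasp; the last joint's range is limited). The gripper opens to 88 mm and grips with 3 to 60 N. Pads are 20 mm wide; open, the fingers measure 115 mm over their backs; the gripper's body (75 mm by 178 mm) begins 61 mm behind the grasp point.
Start: joints at [-1.154, 0.423, 1.63, -0, 1.089, -0.019], TCP at [263.85, -566.558, 222.675] pointing down, gripper open.
Joint ranges: [-3, 3], [-0.9, 2.11], [0.09, 2.58], [-1.31, 4.45], [0.11, 2.69], [-2.54, 2.54]. Speed limits (rad/s): [2.39, 2.39, 3.01, 3.14, 3.14, 3.14].

## Interface

Orientations are given as a rotation vector (axis times angle).
In Python, from workcell import ctrl gives the robot as it stands. The module is installed in compiled form; this text tells all that it offers.
- The arm moves only by the tool servo_tool, never from a script. Its argument "increments" is a list of rows, each a list of 7 numbers: the shift along the world's x, y, z in cm, then the turn, a rotation vector about the world's x, y, z in degrees, then the opening, from -1 (shut) to 1 (fully open). A call has 1 to 20 rows; each row is the pose to reach, as a shift and turn from the pose commanded when the call began; what a row does not reach only later rows make up. A row lasts 1/12 s, in which the tool goes at most 41.7 mm and 7.16 degrees, less where a joint would pass 70% of its speed; a pose out of reach is approached as far as the arm can. A call with a gripper value outside its range is refused whole. The fingers move at their own pace and stop on an object; the grip force is fixed at half the most. Time passes only in rows, so rows that repeat a pose let the fingers close. It gives the time, the measured TCP pose, the force, the opening and the grip force at its end, in the units of the state.
- ctrl.get_obs(): the state, without advancing time (a new reading comes with each control period).
- ctrl.get_image(name): name is "side" or "top" or "wrist"; returns a dict with "image" (384x512x3 uint8, red, green, blue), "fx", "fy", "cx", "cy" (pixels), "k1" (the pictures are not rectified: a ray, as slopes to the right and down, at radius r is drawn at 1 + k1 r^2 times it, then the intrinsics apply), "extrinsics" (4x4, takes a point from camera to world coordinates); the wrist camera has in their place "tool_from_camera" (4x4, takes a point from camera to tool coordinates, whose origin is the TCP and whose axes are the flange's). Camera axes: x right, y up, looking along -z (the intrinsics and any distortion apply to the point x, -y, -z); pixel columns grow to the right and rows downward; lengths in mm; the calibration is good to about 2 mm. A picture is of the moment at which its call begins: read the wrist's pose just before it. There is no depth.
- ctrl.close_job(): hands the job in; it is judged then, once.
The state is a dict: "t": time; "qpos": joint angles; "qvel": joint speeds; "joint_torque": joint torques, N m; "ee_pos": TCP position; "orientation": TCP orientation; "ft_force": force on the tool from outside, world axes, zero at the start; "moment": the same for the moment, N m; "width": finger opening in mm; "grasp_force": force on a finger pad.
Only numpy, scipy, OpenCV 4.12 (cv2) and the standard library are available. Lean on these libraries where they do the work, as an engineer would, in place of code of your own. Each camera call takes 0.05 s, during which the arm holds its last target. There are 200 camera calls.

## Task

Set out the dry run for a knife-handle glue-up: lay the dark walnut block flat in the middle of the plywood gluing board, along the board's length, and stand the steel weight centrally on top of it. On the rubber mat, stand the amber resin bottle on the end circle nearest the gluing board, the blue hardener bottle on the end circle farthest from the board, and the white mixing pot on the circle between them, each upright and centred on its circle. Leave the pale maple block, the glass pin jar and the screwdriver where they are.

Things in the scene. Friction and masses are not known exactly. Their poses are not given: they have to be found in the camera images.
- gluing_board: Thin plywood gluing board fixed to the bench, 110 mm (its x) by 190 mm (its y) by 6 mm thick, with a red drawn rectangle 60 x 130 mm round its middle. Origin: centre of its underside (bench level). Long axis = its y, pointing roughly to the robot's left (within 0.25 rad).
- mat: Thin black rubber mat fixed to the bench, 100 mm (its x) by 200 mm (its y) by 3 mm thick, with a row of three yellow-rimmed circles of 52 mm diameter along its length, their centres at its y = -70, 0 and +70 mm, x = 0. Origin: centre of its underside (bench level). Long axis = its y, pointing roughly to the robot's left. It lies beside the board, either on the left or on the right.
- walnut: Loose dark walnut handle block, 40 mm (its x) by 110 mm (its y, the long axis) by 34 mm high, lying flat, about 0.11 kg. Origin: centre of its underside.
- weight: Loose round steel weight, about 0.5 kg: a cylinder of 48 mm diameter and 36 mm high with a small knob (22 mm diameter) on top, 54 mm high in all. Origin: centre of its underside. Its turn about the vertical does not matter.
- resin: Loose amber glass bottle with an orange cap and a paper label, standing; round body 38 mm in diameter, narrowing to the neck at the top, 80 mm high in all, about 0.07 kg. Origin: centre of its underside. Grip it at about 30 mm height. Its turn about the vertical does not matter.
- hardener: Loose blue bottle with a blue cap, of the same shape as the resin bottle: 38 mm diameter, 80 mm high, about 0.07 kg. Origin: centre of its underside. Grip it at about 30 mm height. Its turn about the vertical does not matter.
- pot: Loose white plastic mixing pot, open at the top, standing; outer diameter 46 mm at the rim and less at the foot, 50 mm high, wall 3 mm, about 0.03 kg. Origin: centre of its underside. Its turn about the vertical does not matter.
- maple: Bystander: loose pale maple block of the walnut block's size (40 x 110 x 34 mm, long axis its y). Not needed. Origin: centre of its underside.
- pin_jar: Bystander: clear glass jar with a brass lid, 56 mm diameter, 70 mm high, at the back of the bench. Origin: centre of its underside.
- screwdriver: Bystander: screwdriver lying on the left of the bench, 200 mm long, red handle (26 mm thick) towards the robot, tip pointing away from it (its x). Origin: midway along it, on the bench.
Things that resemble listed ones, but are neither listed nor needed, are in the scene too. Of the things shaped like the hardener, the blue one is meant.

How it is judged:
By the outcome, as a careful person would: the job done as asked, in the order asked, and still so for the second after the job is handed in, with the robot touching nothing.
It also fails if it takes over 128 s, if anything falls off the work surface, if the arm or the gripper's body presses on something with over 40 N, if the wrist force passes 120 N, or if a joint passes its speed limit or range.

## Working session

There is one attempt and no reset: what is moved stays moved. The work goes in short steps, Python scripts to look and compute and a tool call to move; the robot and the scene stay as the last step left them, time stands still between calls to the robot, and variables do not carry over. Pictures are saved under pics/ and viewed, at most 15 in all, crops included, and the job is handed in when it is done.

Besides the shell and the picture viewer there is one more tool, called as name([rows], argument=value, ...), one row to a line, values as JSON. servo_tool: Moves the arm, as the interface text tells. Its arguments: {"type":"object","properties":{"increments":{"type":"array","items":{"type":"array","items":{"type":"number"}}}},"required":["increments"]}

```bash
mkdir -p pics
cat > h.py <<'E'
import numpy as np, cv2
from workcell import ctrl
from scipy.spatial.transform import Rotation as R
def cam(name,save=None):
    o=ctrl.get_obs(); d=ctrl.get_image(name)
    if name=="wrist":
        T=np.eye(4);T[:3,:3]=R.from_rotvec(o["orientation"]).as_matrix();T[:3,3]=o["ee_pos"]
        d["extrinsics"]=T@np.array(d["tool_from_camera"])
    if save: cv2.imwrite("pics/"+save+".png",d["image"][:,:,::-1]); np.save("pics/"+save+".npy",{k:d[k] for k in("fx","fy","cx","cy","k1","extrinsics")},allow_pickle=True)
    return d
def load(s): return np.load("pics/"+s+".npy",allow_pickle=True).item()
def pix2w(d,u,v,z):
    a=np.array([(u-d["cx"])/d["fx"],(v-d["cy"])/d["fy"]]);s=a.copy()
    for _ in range(20): s=a/(1+d["k1"]*(s@s))
    E=np.array(d["extrinsics"]);r=E[:3,:3]@np.array([s[0],-s[1],-1]);c=E[:3,3]
    return (c+r*(z-c[2])/r[2]).round(1)
def w2pix(d,p):
    E=np.array(d["extrinsics"]);q=E[:3,:3].T@(np.array(p,float)-E[:3,3])
    s=np.array([q[0],-q[1]])/-q[2];s=s*(1+d["k1"]*(s@s))
    return np.array([s[0]*d["fx"]+d["cx"],s[1]*d["fy"]+d["cy"]]).round(1)
E
python3 - <<'E'
from h import *
for n in("top","side"):
    d=cam(n,n+"0"); i=cv2.imread(f"pics/{n}0.png"); cv2.imwrite(f"pics/{n}0b.png",cv2.resize(i,(800,600),interpolation=cv2.INTER_CUBIC))
    print(n,d["fx"],d["cx"],d["cy"],d["k1"],np.round(d["extrinsics"],3).tolist())
print(ctrl.get_obs())
E
```

```text
top 447.09049148781804 259.40777553027004 189.99669159036114 0.04664040127433575 [[-0.024, 0.999, -0.039, 498.657], [-1.0, -0.025, -0.006, 78.634], [-0.007, 0.039, 0.999, 1200.073], [0.0, 0.0, 0.0, 1.0]]
side 468.2056539650567 256.13989579730406 193.71541151216059 -0.12871261074183904 [[-0.872, 0.341, -0.351, 98.011], [-0.489, -0.603, 0.63, 928.918], [0.003, 0.721, 0.693, 954.531], [0.0, 0.0, 0.0, 1.0]]
{'t': 0.1, 'qpos': array([-1.15397705e+00,  4.23758524e-01,  1.63061588e+00, -1.71317927e-05,
        1.08858787e+00, -1.89605887e-02]), 'qvel': array([-0.00011837, -0.00188755, -0.00276898, -0.00128339,  0.00162365,
        0.00031964]), 'joint_torque': array([ 1.42028108e-03, -5.45610631e+01, -2.74321032e+01,  6.46624574e-02,
        1.89215405e-02, -3.79267919e-05]), 'ee_pos': array([ 263.66084267, -566.10822723,  221.98220405]), 'orientation': array([-3.06600140e+00, -6.78840463e-01,  4.48331047e-04]), 'ft_force': array([0.15402279, 0.76385631, 0.22563149]), 'moment': array([ 0.00943553,  0.03512294, -0.01613764]), 'grasp_force': 0.0, 'width': 88.05326903732448}
```

View pics/top0b.png

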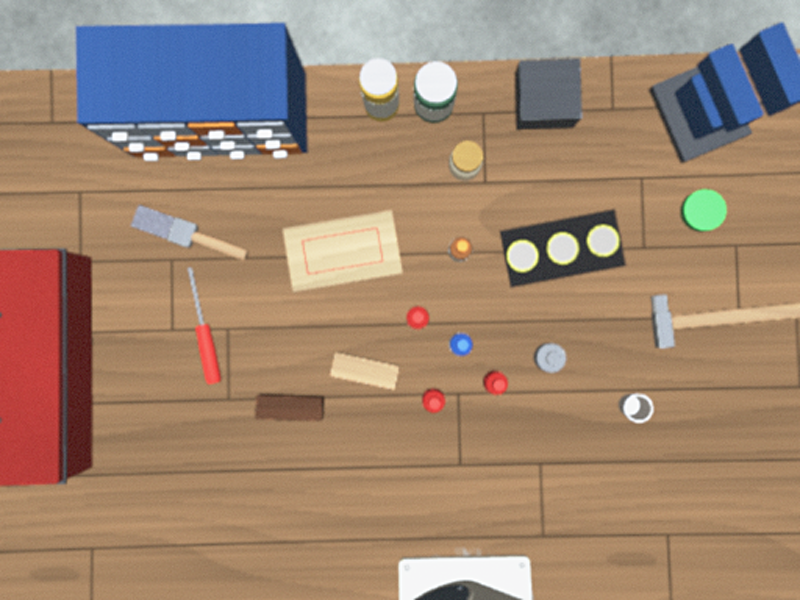

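View pics/side0b.png

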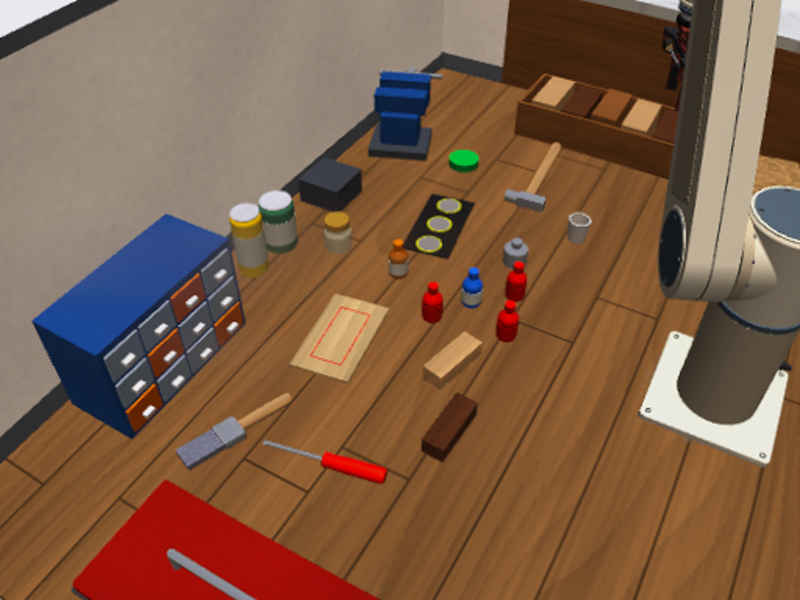

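The top view (800x600) shows the board at (342,250), the mat at (563,248) on its right with its circles at (522,256), (563,248) and (603,240), walnut (290,407), weight (551,357), resin (461,247), hardener (461,344) and pot (637,408). Red bottles are decoys. I'll enlarge it to read edges.

Run:
```python
from h import *
i=cv2.imread("pics/top0.png"); c=i[130:280,160:420]; cv2.imwrite("pics/top0c.png",cv2.resize(c,(780,450),interpolation=cv2.INTER_CUBIC))
```

```text
(no output)
```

View pics/top0c.png

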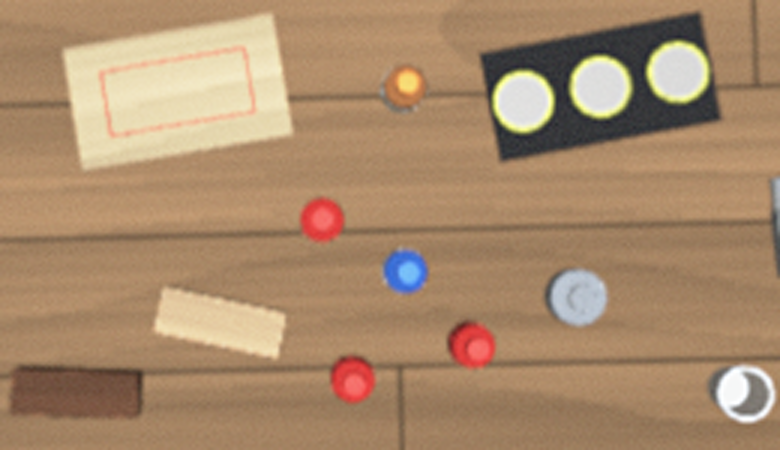

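Run:
```python
from h import *
d=load("top0")
f=lambda x,y,z: pix2w(d,160+x/3,130+y/3,z)[:2]
def grp(n,pts,z):
    P=np.array([f(*p,z) for p in pts]); print(n,P.mean(0).round(1),P.tolist())
    return P
B=grp("board",[(63,48),(273,14),(293,133),(83,168)],6)
grp("red",[(100,73),(245,47),(255,111),(111,136)],6)
M=grp("mat",[(482,54),(699,13),(720,118),(502,160)],3)
C=grp("circ",[(523,101),(600,86),(678,71)],3)
W=grp("walnut",[(14,368),(141,371),(139,416),(10,412)],34)
for n,P in(("b",B),("m",M),("w",W)):
    v=P[0]+P[3]-P[1]-P[2]; print(n,"long dir deg from +y",np.degrees(np.arctan2(-v[0],v[1])).round(1))
for n,x,y,z in(("resin",407,82,80),("hard",409,272,80),("weight",578,297,36),("knob",583,297,54),("pot",745,393,50)): print(n,f(x,y,z))
o=ctrl.get_obs(); print(R.from_rotvec(o["orientation"]).as_matrix().round(3).tolist()); 
d=ctrl.get_image("wrist"); print(np.round(d["tool_from_camera"],2).tolist(),d["fx"])
```

```text
board [628.2 191.2] [[669.0, 293.2], [694.9, 104.8], [587.8, 89.5], [561.2, 277.4]]
red [627.3 191.5] [[645.8, 260.6], [665.9, 130.6], [608.4, 123.0], [589.2, 251.9]]
mat [ 622.9 -185.6] [[654.6, -81.2], [686.0, -274.9], [591.8, -290.2], [559.2, -96.2]]
circ [ 623.1 -185.4] [[611.5, -116.5], [623.1, -185.2], [634.7, -254.6]]
walnut [366.5 282. ] [[388.2, 335.2], [382.8, 225.6], [344.3, 228.1], [350.6, 339.1]]
b long dir deg from +y 7.9
m long dir deg from +y 9.4
w long dir deg from +y -3.0
resin [622.7  -7.6]
hard [463.9  -4.9]
weight [ 437.7 -153. ]
knob [ 438.5 -153.7]
pot [ 354.5 -287.7]
[[0.907, 0.422, -0.001], [0.422, -0.907, 0.001], [0.0, -0.001, -1.0]]
[[0.0, 0.96, 0.27, 73.57], [1.0, -0.0, -0.0, -0.85], [0.0, 0.27, -0.96, -161.95], [0.0, 0.0, 0.0, 1.0]] 305.7101874156066
```

servo_tool([
  [18.6,41.6,-4,0,0,62,1],
  [18.6,41.6,-4,0,0,62,1],
  [18.6,41.6,-4,0,0,62,1],
  [18.6,41.6,-4,0,0,62,1],
  [18.6,41.6,-4,0,0,62,1],
  [18.6,41.6,-4,0,0,62,1],
  [18.6,41.6,-4,0,0,62,1],
  [18.6,41.6,-4,0,0,62,1],
  [18.6,41.6,-4,0,0,62,1],
  [10.3,84.8,-6,0,0,62,1],
  [10.3,84.8,-6,0,0,62,1],
  [10.3,84.8,-6,0,0,62,1],
  [10.3,84.8,-6,0,0,62,1],
  [10.3,84.8,-6,0,0,62,1],
  [10.3,84.8,-6,0,0,62,1],
  [10.3,84.8,-6,0,0,62,1],
  [10.3,84.8,-6,0,0,62,1],
  [10.3,84.8,-6,0,0,62,1],
  [10.3,84.8,-6,0,0,62,1],
  [10.3,84.8,-6,0,0,62,1],
])

```text
t: 1.82
ee_pos: [371.1, 232.1, 165.4]
orientation: [2.279, 2.162, 0.0]
ft_force: [1.0, -1.0, -0.1]
width: 88.2
grasp_force: 0.0
```

servo_tool([
  [0,0,0,0,0,0,1],
  [0,0,0,0,0,0,1],
  [0,0,0,0,0,0,1],
])

```text
t: 2.07
ee_pos: [371.3, 229.8, 165.2]
orientation: [-2.278, -2.163, 0.002]
ft_force: [-0.6, -0.9, 0.2]
width: 87.7
grasp_force: 0.0
```

Run:
```python
from h import *
cam("wrist","w1")
o=ctrl.get_obs();print(o["t"],o["ee_pos"].round(1),o["qpos"].round(2),o["ft_force"]);m=R.from_rotvec(o["orientation"]).as_matrix();print(m.round(3))
d=load("w1");print([w2pix(d,(x,y,34)).tolist() for x,y in((385,337),(383,227),(347,227),(350,337))])
```

```text
2.1167 [371.5 229.1 165.2] [ 0.53  0.24  2.08 -0.    0.83  0.58] [-0.45171783  0.49276772  0.67096396]
[[ 0.053  0.999 -0.001]
 [ 0.999 -0.053 -0.001]
 [-0.001 -0.001 -1.   ]]
[[267.9, 71.8], [270.7, 189.2], [234.5, 191.0], [229.4, 74.0]]
```

View pics/w1.png

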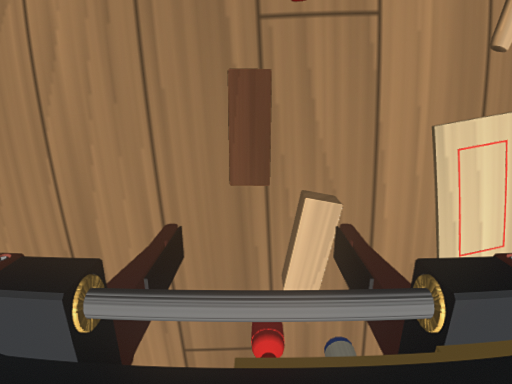

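Run:
```python
from h import *
d=load("w1")
P=np.array([pix2w(d,*p,34) for p in((228,69),(271,69.5),(270,185.5),(229.5,184.5))])[:,:2];print(P,P.mean(0))
v=P[0]+P[1]-P[2]-P[3];print(np.degrees(np.arctan2(-v[0],v[1])))
for p in((434,127),(458,151),(507,141),(505,246),(460,255)):print(pix2w(d,*p,6))
```

```text
[[349.1 341.4]
 [387.9 338.9]
 [382.4 230.8]
 [342.5 233.8]] [365.475 286.225]
-3.210723674006315
[559.9 279.1   6. ]
[590.1 252.5   6. ]
[648.7 261.8   6. ]
[669.1 133.3   6. ]
[609.7 126.    6. ]
```

servo_tool([
  [-0.6,5.6,-3,0,0,0,1],
  [-0.6,5.6,-6,0,0,0,1],
  [-0.6,5.6,-9,0,0,0,1],
  [-0.6,5.6,-12,0,0,0,1],
  [-0.6,5.6,-14,0,0,0,1],
  [-0.6,5.6,-15,0,0,0,1],
  [-0.6,5.6,-15.8,0,0,0,1],
  [-0.6,5.6,-15.8,0,0,0,1],
  [-0.6,5.6,-15.8,0,0,0,1],
])

```text
t: 2.87
ee_pos: [366.5, 285.6, 8.0]
orientation: [2.281, 2.16, 0.001]
ft_force: [0.1, -0.4, 0.8]
width: 87.8
grasp_force: 0.0
```

servo_tool([
  [0,0,-0.3,0,0,0,1],
  [0,0,-0.3,0,0,0,-1],
  [0,0,-0.3,0,0,0,-1],
  [0,0,-0.3,0,0,0,-1],
  [0,0,-0.3,0,0,0,-1],
  [0,0,-0.3,0,0,0,-1],
  [0,0,-0.3,0,0,0,-1],
  [0,0,-0.3,0,0,0,-1],
  [0,0,-0.3,0,0,0,-1],
  [0,0,-0.3,0,0,0,-1],
])

```text
t: 3.7
ee_pos: [365.8, 286.0, 4.4]
orientation: [-2.279, -2.162, 0.0]
ft_force: [-1.5, 0.3, 1.6]
width: 39.5
grasp_force: 30.0
```

servo_tool([
  [0,0,3,0,0,0,-1],
  [0,0,6,0,0,0,-1],
  [4,-1.5,9,0,0,3,-1],
  [7.5,-2.8,11,0,0,6,-1],
  [11,-4,12,0,0,9,-1],
  [14.5,-5.2,12,0,0,11.6,-1],
  [18,-6.4,12,0,0,11.6,-1],
  [21.5,-7.6,12,0,0,11.6,-1],
  [24,-8.6,12,0,0,11.6,-1],
  [26.2,-9.3,12,0,0,11.6,-1],
  [26.2,-9.3,12,0,0,11.6,-1],
  [26.2,-9.3,12,0,0,11.6,-1],
  [26.2,-9.3,12,0,0,11.6,-1],
])

```text
t: 4.78
ee_pos: [626.6, 192.9, 123.7]
orientation: [-2.049, -2.38, 0.003]
ft_force: [0.2, -0.4, -0.7]
width: 39.7
grasp_force: 30.0
```

Run:
```python
from h import *
cam("wrist","w2")
o=ctrl.get_obs();print(o["t"],o["ee_pos"].round(1));m=R.from_rotvec(o["orientation"]).as_matrix();print(m.round(3))
d=load("w2");print([w2pix(d,(x,y,6)).tolist() for x,y in((590,252),(647,261),(669,133),(610,126))])
```

```text
4.8333 [626.4 193.2 123.9]
[[-0.149  0.989 -0.002]
 [ 0.989  0.149 -0.   ]
 [-0.    -0.002 -1.   ]]
[[228.3, 121.7], [292.7, 121.3], [291.5, 253.6], [232.5, 251.8]]
```

View pics/w2.png

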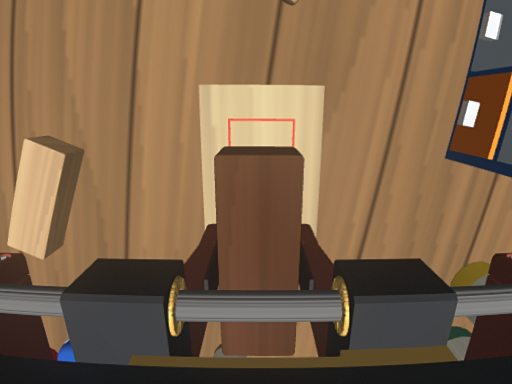

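Run:
```python
from h import *
d=load("w2")
p=lambda u,v,z:pix2w(d,u,v,z)[:2]
a,b=p(229,120,6),p(294.5,120,6);c,e=p(199.5,86,6),p(324,86.5,6)
print("red",a,b,"board",c,e)
for a,b,off in((a,b,65),(c,e,95)):
    x=(b-a)/np.linalg.norm(b-a);y=np.array([-x[1],x[0]]);print("ang",np.degrees(np.arctan2(x[1],x[0])),"centre",(a+b)/2-off*y)
a,b=p(215,156,153.3),p(303,156,153.3);x=(b-a)/np.linalg.norm(b-a);y=np.array([-x[1],x[0]]);print("walnut",np.linalg.norm(b-a),np.degrees(np.arctan2(x[1],x[0])),(a+b)/2-55*y)
a,b=p(221,147.5,119.3),p(298,147.5,119.3);print((a+b)/2-55*y)
```

```text
red [590.5 253.6] [648.4 262.3] board [561.1 278.9] [668.9 294.8]
ang 8.545281895300862 centre [629.10841514 193.67158203]
ang 8.390366921330742 centre [628.86208661 192.86679642]
walnut 38.242384862871674 8.723380641683008 [626.94152998 192.73623562]
[627.24152998 192.38623562]
```

servo_tool([
  [0.2,0.1,-3.5,0,0,0,-1],
  [0.2,0.1,-7,0,0,0,-1],
  [0.2,0.1,-9.5,0,0,0,-1],
  [0.2,0.1,-10.5,0,0,0,-1],
  [0.2,0.1,-11.1,0,0,0,-1],
  [0.2,0.1,-11.1,0,0,0,-1],
  [0.2,0.1,-11.1,0,0,0,-1],
])

```text
t: 5.42
ee_pos: [630.5, 194.5, 14.7]
orientation: [2.048, 2.381, 0.002]
ft_force: [-0.3, 0.5, -1.5]
width: 39.9
grasp_force: 30.0
```

servo_tool([
  [0,0,-0.2,0,0,0,-1],
  [0,0,-0.2,0,0,0,-1],
  [0,0,-0.3,0,0,0,-1],
  [0,0,-0.3,0,0,0,-1],
  [0,0,-0.3,0,0,0,-1],
])

```text
t: 5.83
ee_pos: [630.1, 194.0, 10.9]
orientation: [2.049, 2.381, 0.001]
ft_force: [-0.0, 0.0, -1.3]
width: 39.8
grasp_force: 30.0
```

Run:
```python
from h import *
for i in range(3):
    cam("wrist","w3")
    o=ctrl.get_obs();print(o["t"],o["ee_pos"].round(1),o["ft_force"].round(1))
d=load("w3");print([w2pix(d,(x,y,6)).tolist() for x,y in((590,252),(647,261),(669,133),(610,126))])
```

```text
5.8833 [630.  194.   10.7] [ 0.4  0.  -1. ]
5.9333 [630.  194.   10.7] [-0.  -0.4 -0.4]
5.9833 [630.  194.   10.6] [-0.  -0.  -0.9]
[[201.3, 131.0], [308.6, 130.2], [303.2, 331.4], [213.2, 329.0]]
```

View pics/w3.png

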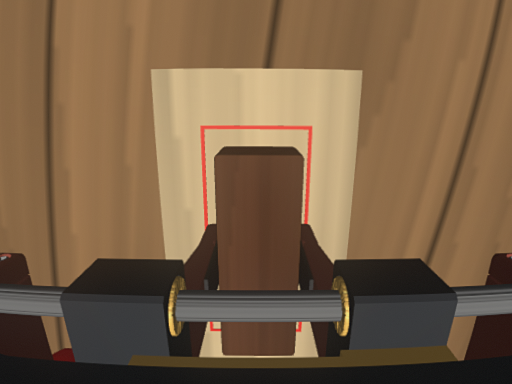

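Run:
```python
from h import *
d=load("w3")
p=lambda u,v,z:pix2w(d,u,v,z)[:2]
R4=np.array([p(202,127.5,6),p(311,127.5,6),p(301,330,6),p(211.5,330,6)]);c=R4.mean(0);print("red centre",c,R4.tolist())
x=R4[1]-R4[0];x/=np.linalg.norm(x);y=np.array([-x[1],x[0]])
for q in(((215.5,156),(302.5,156),40),((221.5,147.5),(298.5,147.5),6.2)):
    P=np.array([p(*q[0],q[2]),p(*q[1],q[2])]);m=P.mean(0)-c;print("x off",m@x,"far end y",m@y,"w",np.linalg.norm(P[1]-P[0]))
P=np.array([p(222,355,40),p(296,355,40)]).mean(0)-c;print("near",P@x,P@y)
```

```text
red centre [628.6  193.85] [[590.2, 253.9], [648.0, 262.6], [667.3, 133.9], [608.9, 125.0]]
x off 1.4567735012358942 far end y 54.692392624258964 w 38.02959373961286
x off 2.111765556371506 far end y 54.340987718617384 w 41.86167698504204
near 1.5725112902652627 -53.37864468344982
```

servo_tool([
  [-0.15,0,0,0,0,0,-1],
  [-0.15,0,-0.05,0,0,0,-1],
  [-0.15,0,-0.05,0,0,0,1],
  [-0.15,0,-0.05,0,0,0,1],
  [-0.15,0,-0.05,0,0,0,1],
  [-0.15,0,-0.05,0,0,0,1],
  [-0.15,0,-0.05,0,0,0,1],
  [-0.15,0,4,0,0,0,1],
  [-0.15,0,8,0,0,0,1],
  [-2,-3.5,11,0,0,0,1],
  [-4,-7,13,0,0,0,1],
  [-6,-10.5,14,0,0,0,1],
  [-8,-14.5,14,0,0,0,1],
  [-10,-18,14,0,0,0,1],
  [-12,-21.5,14,0,0,0,1],
  [-14,-25,14,0,0,0,1],
  [-16,-28.5,14,0,0,0,1],
  [-18,-32,14,0,0,0,1],
  [-19.2,-34.7,14,0,0,0,1],
  [-19.2,-34.7,14,0,0,0,1],
])

```text
t: 7.65
ee_pos: [435.3, -157.1, 150.6]
orientation: [2.055, 2.377, -0.002]
ft_force: [0.3, 0.5, -0.0]
width: 87.6
grasp_force: 0.0
```

servo_tool([
  [0,0,0,0,0,0,1],
  [0,0,0,0,0,0,1],
  [0,0,0,0,0,0,1],
])

```text
t: 7.9
ee_pos: [438.4, -152.3, 150.5]
orientation: [2.048, 2.382, 0.0]
ft_force: [0.5, 0.2, -0.1]
width: 87.9
grasp_force: 0.0
```

Run:
```python
from h import *
d=cam("wrist","w4"); t=cam("top","top1")
o=ctrl.get_obs();print(o["t"],o["ee_pos"].round(1),o["width"])
i=cv2.imread("pics/w4.png"); j=cv2.imread("pics/top1.png")[120:200,170:290]
j=cv2.resize(j,(288,192),interpolation=cv2.INTER_CUBIC)
k=np.zeros((384,800,3),np.uint8);k[:,:512]=i;k[:192,512:]=j;cv2.imwrite("pics/w4b.png",k)
print(w2pix(d,(438,-153,36)),w2pix(d,(438,-153,54)))
```

```text
8.0 [ 438.5 -152.   150.4] 87.71884042284793
[257.9 192.3] [257.9 197.6]
```

View pics/w4b.png

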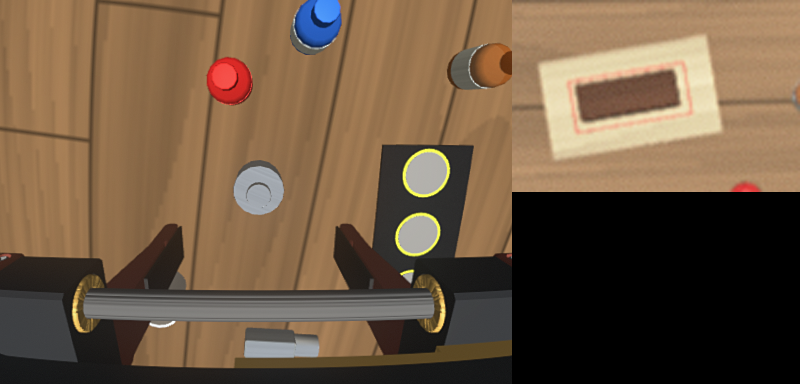

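The weight's top is at (259,190), within 2 mm of prediction; walnut sits centred in the red rectangle (top inset).

servo_tool([
  [0.1,0.2,-4,0,0,0,1],
  [0.1,0.2,-8,0,0,0,1],
  [0.1,0.2,-11,0,0,0,1],
  [0.1,0.2,-13.5,0,0,0,1],
  [0.1,0.2,-14.5,0,0,0,1],
  [0.1,0.2,-14.5,0,0,0,1],
  [0.1,0.2,-14.5,0,0,0,1],
  [0.1,0.2,-14.5,0,0,0,-1],
  [0.1,0.2,-14.5,0,0,0,-1],
  [0.1,0.2,-14.5,0,0,0,-1],
  [0.1,0.2,-14.5,0,0,0,-1],
  [0.1,0.2,-14.5,0,0,0,-1],
  [0.1,0.2,-14.5,0,0,0,-1],
  [0.1,0.2,-14.5,0,0,0,-1],
  [0.1,0.2,-14.5,0,0,0,-1],
])

```text
t: 9.25
ee_pos: [438.8, -151.1, 5.7]
orientation: [-2.049, -2.381, 0.0]
ft_force: [-1.6, -0.0, 6.0]
width: 47.2
grasp_force: 30.0
```

Run:
```python
from h import *
d=load("w4")
for p in((259,190,36),(258.5,194.5,54),(426,173,3),(418,234,3),(327,11,80)):print(p,pix2w(d,*p))
d=load("top1")
# walnut corners in inset: scale 2.4
P=np.array([pix2w(d,170+x/2.4,120+y/2.4,z) for x,y,z in((576-512,86,40),(676-512,69,40),(681-512,105,40),(582-512,122,40))]);print("walnut",P.mean(0))
P=np.array([pix2w(d,170+x/2.4,120+y/2.4,6) for x,y in((569-512,79),(684-512,62),(691-512,113),(577-512,133))]);print("red",P.mean(0))
```

```text
(259, 190, 36) [ 438.6 -150.7   36. ]
(258.5, 194.5, 54) [ 438.1 -150.1   54. ]
(426, 173, 3) [ 612.  -114.1    3. ]
(418, 234, 3) [ 623.8 -182.7    3. ]
(327, 11, 80) [464.2  -4.2  80. ]
walnut [625.75  189.825  40.   ]
red [628.05 191.45   6.  ]
```

servo_tool([
  [0,0,2,0,0,0,-1],
  [0,0,5,0,0,0,-1],
  [0,0,8,0,0,0,-1],
  [0.8,1.5,11,0,0,0,-1],
  [2.3,4.2,12,0,0,0,-1],
  [4,7.3,13,0,0,0,-1],
  [5.7,10.4,13,0,0,0,-1],
  [7.4,13.5,13,0,0,0,-1],
  [9.1,16.6,13,0,0,0,-1],
  [10.8,19.7,13,0,0,0,-1],
  [12.5,22.8,13,0,0,0,-1],
  [14.2,25.9,13,0,0,0,-1],
  [15.9,29,13,0,0,0,-1],
  [17.3,31.6,13,0,0,0,-1],
  [18.4,33.5,13,0,0,0,-1],
  [19,34.5,12,0,0,0,-1],
  [19,34.5,9,0,0,0,-1],
  [19,34.5,9,0,0,0,-1],
  [19,34.5,9,0,0,0,-1],
  [19,34.5,9,0,0,0,-1],
])

```text
t: 10.92
ee_pos: [628.2, 193.1, 95.0]
orientation: [-2.05, -2.38, 0.002]
ft_force: [1.2, 0.3, -3.8]
width: 47.3
grasp_force: 30.0
```

Run:
```python
from h import *
d=cam("wrist","w5")
o=ctrl.get_obs();print(o["t"],o["ee_pos"].round(1),o["width"],o["grasp_force"],o["ft_force"])
```

```text
10.9667 [628.9 193.3  95.9] 47.634941166291114 29.998964647675166 [ 0.14210981  0.04557575 -3.58096937]
```

View pics/w5.png

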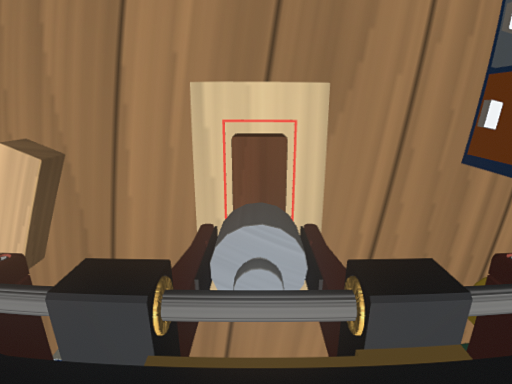

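The weight is held upright above the walnut: walnut edges at columns 232–287, weight centre 259, red rectangle 223–296, so all aligned.

servo_tool([
  [0,0,-2,0,0,0,-1],
  [0,0,-3.8,0,0,0,-1],
  [0,0,-4.6,0,0,0,-1],
  [0,0,-4.9,0,0,0,-1],
  [0,0,-4.9,0,0,0,-1],
  [0,0,-4.9,0,0,0,-1],
])

```text
t: 11.47
ee_pos: [629.6, 194.0, 47.5]
orientation: [2.049, 2.38, 0.002]
ft_force: [0.4, -0.7, -3.6]
width: 47.4
grasp_force: 30.0
```

Run:
```python
from h import *
d=cam("wrist","w6")
o=ctrl.get_obs();print(o["t"],o["ee_pos"].round(1),o["width"],o["grasp_force"],o["ft_force"])
d=load("w5");a,b=[pix2w(d,u,136,40)[:2] for u in(232,287)];x=(b-a)/np.linalg.norm(b-a);y=np.array([-x[1],x[0]]);print(a,b,(a+b)/2-55*y)
```

```text
11.5167 [629.8 194.1  47.7] 47.38081650886486 29.998851453565294 [-0.7353124  -0.01851482 -3.60942679]
[601.2 246.1] [639.4 251.8] [628.41694182 194.55224954]
```

servo_tool([
  [-0.1,0,-0.1,0,0,0,-1],
  [-0.1,0,-0.2,0,0,0,-1],
  [-0.1,0,-0.25,0,0,0,-1],
  [-0.1,0,-0.25,0,0,0,-1],
  [-0.1,0,-0.25,0,0,0,-1],
])

```text
t: 11.93
ee_pos: [628.4, 194.2, 45.8]
orientation: [2.049, 2.381, 0.002]
ft_force: [-2.4, -1.0, 7.1]
width: 47.7
grasp_force: 30.0
```

Contact made (force went from −3.6 to +7). Release and go above the resin.

servo_tool([
  [0,0,0.05,0,0,0,1],
  [0,0,0.05,0,0,0,1],
  [0,0,0.05,0,0,0,1],
  [0,0,0.05,0,0,0,1],
  [0,0,0.05,0,0,0,1],
  [0,0,3.5,0,0,0,1],
  [0,0,7.5,0,0,0,1],
  [0,0,11,0,0,0,1],
  [0,-3.5,12,0,0,0,1],
  [-0.2,-7,12,0,0,0,1],
  [-0.4,-11,12,0,0,0,1],
  [-0.6,-15,12,0,0,0,1],
  [-0.6,-18,12,0,0,0,1],
  [-0.6,-20.1,12,0,0,0,1],
  [-0.6,-20.1,12,0,0,0,1],
  [-0.6,-20.1,12,0,0,0,1],
  [-0.6,-20.1,12,0,0,0,1],
])

```text
t: 13.35
ee_pos: [621.9, -6.4, 163.9]
orientation: [-2.049, -2.381, -0.0]
ft_force: [0.0, 0.4, -0.0]
width: 87.6
grasp_force: 0.0
```

Run:
```python
from h import *
d=cam("wrist","w7"); t=cam("top","top2")
o=ctrl.get_obs();print(o["t"],o["ee_pos"].round(1),o["width"])
i=cv2.imread("pics/w7.png"); j=cv2.imread("pics/top2.png")[120:200,170:290]
j=cv2.resize(j,(288,192),interpolation=cv2.INTER_CUBIC)
k=np.zeros((384,800,3),np.uint8);k[:,:512]=i;k[:192,512:]=j;cv2.imwrite("pics/w7b.png",k)
print(w2pix(d,(622.7,-7.6,80)),w2pix(d,(622.7,-7.6,0)))
```

```text
13.45 [621.9  -5.7 163.8] 87.69253974692695
[259.3 202.6] [259.1 181.1]
```

View pics/w7b.png

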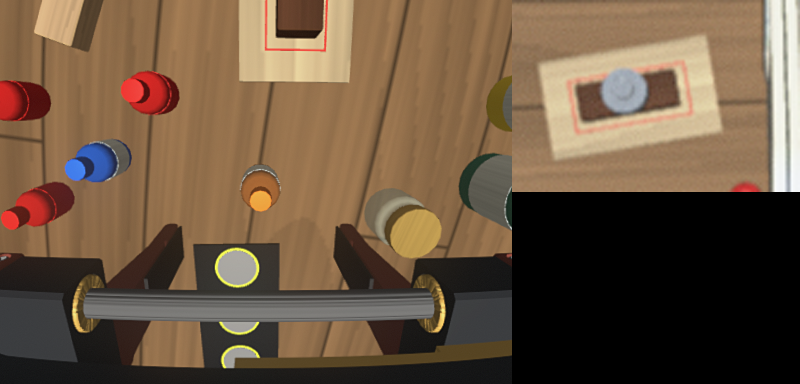

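servo_tool([
  [0.1,0,-4,0,0,0,1],
  [0.1,0,-8,0,0,0,1],
  [0.1,0,-11.5,0,0,0,1],
  [0.1,0,-14,0,0,0,1],
  [0.1,0,-15.2,0,0,0,1],
  [0.1,0,-15.2,0,0,0,1],
  [0.1,0,-15.2,0,0,0,1],
  [0.1,0,-15.2,0,0,0,-1],
  [0.1,0,-15.2,0,0,0,-1],
  [0.1,0,-15.2,0,0,0,-1],
  [0.1,0,-15.2,0,0,0,-1],
  [0.1,0,-15.2,0,0,0,-1],
  [0.1,0,-15.2,0,0,0,-1],
  [0.1,0,-15.2,0,0,0,-1],
  [0.1,0,-15.2,0,0,0,-1],
  [0.1,0,-15.2,0,0,0,-1],
])

```text
t: 14.78
ee_pos: [622.9, -7.0, 12.0]
orientation: [2.049, 2.381, 0.0]
ft_force: [-0.6, -0.2, 1.6]
width: 37.6
grasp_force: 30.0
```

Run:
```python
from h import *
d=load("w7")
for p in((237,267.5,3),(260.5,201,80),(240,360,3),(76,169,80)):print(p,pix2w(d,*p))
P=[pix2w(d,*p,3)[:2] for p in((193.5,243),(279.5,243))];print(P)
o=ctrl.get_obs();print(o["ee_pos"].round(1))
```

```text
(237, 267.5, 3) [ 612.4 -114.3    3. ]
(260.5, 201, 80) [623.5  -6.1  80. ]
(240, 360, 3) [ 634. -252.    3.]
(76, 169, 80) [465.5  -1.6  80. ]
[array([558.7, -90.6]), array([656.7, -75.6])]
[622.9  -7.   12. ]
```

servo_tool([
  [0,0,2.5,0,0,0,-1],
  [0,0,5,0,0,0,-1],
  [-0.3,-2.5,6,0,0,0,-1],
  [-0.6,-5.5,6,0,0,0,-1],
  [-0.9,-8.5,6,0,0,0,-1],
  [-1.1,-10.8,5,0,0,0,-1],
  [-1.1,-10.8,2.5,0,0,0,-1],
  [-1.1,-10.8,0.9,0,0,0,-1],
  [-1.1,-10.8,0.6,0,0,0,-1],
  [-1.1,-10.8,0.5,0,0,0,-1],
  [-1.1,-10.8,0.5,0,0,0,-1],
])

```text
t: 15.7
ee_pos: [612.0, -114.8, 17.1]
orientation: [-2.049, -2.381, 0.0]
ft_force: [-0.5, -0.2, 0.5]
width: 37.7
grasp_force: 30.0
```

Run:
```python
from h import *
d=cam("wrist","w8")
o=ctrl.get_obs();print(o["t"],o["ee_pos"].round(1),o["width"],o["ft_force"])
```

```text
15.75 [ 612.5 -114.8   17.6] 37.776799552537035 [-0.35680055 -0.25044444 -0.16827939]
```

View pics/w8.png

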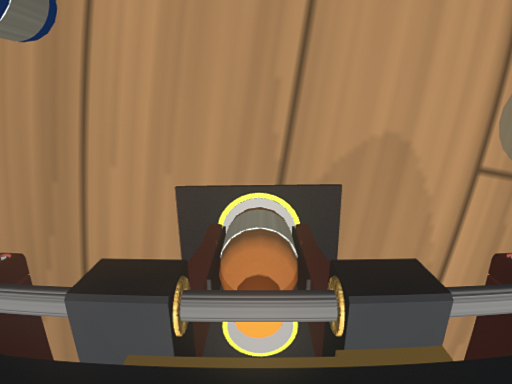

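Run:
```python
from h import *
d=load("w8")
a,b,c=pix2w(d,259.5,193,3),pix2w(d,260,356.5,3),pix2w(d,259.5,208,5.5)
print(a,b,(a+b)/2,np.linalg.norm(a-b),c,np.linalg.norm(a-c))
```

```text
[608.6 -88.9   3. ] [ 627.5 -210.     3. ] [ 618.05 -149.45    3.  ] 122.56598222998092 [609.9 -97.4   5.5] 8.954886933959573
```

servo_tool([
  [0,0.1,-0.1,0,0,0,-1],
  [0,0.1,-0.25,0,0,0,-1],
  [0,0.1,-0.25,0,0,0,-1],
  [0,0.1,-0.25,0,0,0,1],
  [0,0.1,-0.25,0,0,0,1],
  [0,0.1,-0.25,0,0,0,1],
  [0,0.1,-0.25,0,0,0,1],
  [0,0.1,-0.25,0,0,0,1],
  [0,0.1,3.5,0,0,0,1],
  [0,0.1,7.5,0,0,0,1],
  [0,0.1,11,0,0,0,1],
  [-2.5,2,14,0,0,0,1],
  [-5.5,4,14.5,0,0,0,1],
  [-8.5,6.3,14.5,0,0,0,1],
  [-11.5,8.5,14.5,0,0,0,1],
  [-13.5,10,14.5,0,0,0,1],
  [-14.8,11,14.5,0,0,0,1],
  [-14.8,11,14.5,0,0,0,1],
  [-14.8,11,14.5,0,0,0,1],
  [-14.8,11,14.5,0,0,0,1],
])

```text
t: 17.42
ee_pos: [465.1, -5.3, 162.3]
orientation: [2.048, 2.38, 0.001]
ft_force: [1.3, 0.5, 0.6]
width: 87.9
grasp_force: 0.0
```

Run:
```python
from h import *
d=cam("wrist","w9"); t=cam("top","top3")
o=ctrl.get_obs();print(o["t"],o["ee_pos"].round(1),o["width"])
i=cv2.imread("pics/w9.png"); j=cv2.imread("pics/top3.png")[120:200,310:430]
j=cv2.resize(j,(288,192),interpolation=cv2.INTER_CUBIC)
k=np.zeros((384,800,3),np.uint8);k[:,:512]=i;k[:192,512:]=j;cv2.imwrite("pics/w9b.png",k)
print(w2pix(d,(464.5,-4,80)),w2pix(d,(464.5,-4,0)))
```

```text
17.5167 [465.1  -5.5 162. ] 88.00236851664651
[258. 200.] [258.  178.9]
```

View pics/w9b.png

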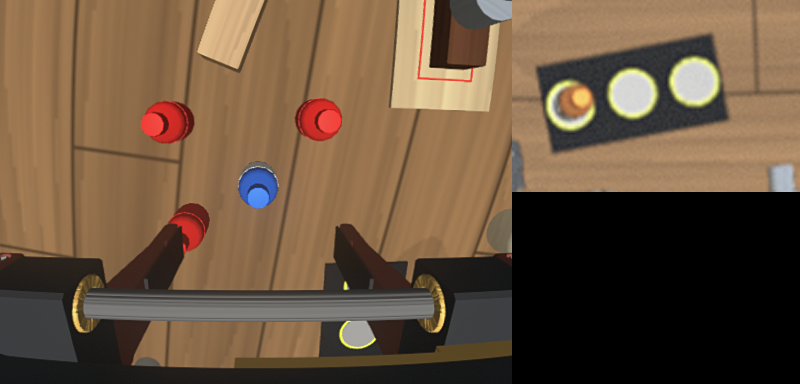

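Hardener cap is at (258,198), so about 2 mm further along +y; resin stands in its circle (inset).

servo_tool([
  [0,0.2,-4,0,0,0,1],
  [0,0.2,-8,0,0,0,1],
  [0,0.2,-11.5,0,0,0,1],
  [0,0.2,-14,0,0,0,1],
  [0,0.2,-15.1,0,0,0,1],
  [0,0.2,-15.1,0,0,0,1],
  [0,0.2,-15.1,0,0,0,1],
  [0,0.2,-15.1,0,0,0,-1],
  [0,0.2,-15.1,0,0,0,-1],
  [0,0.2,-15.1,0,0,0,-1],
  [0,0.2,-15.1,0,0,0,-1],
  [0,0.2,-15.1,0,0,0,-1],
  [0,0.2,-15.1,0,0,0,-1],
  [0,0.2,-15.1,0,0,0,-1],
  [0,0.2,-15.1,0,0,0,-1],
  [0,0.2,-15.1,0,0,0,-1],
])

```text
t: 18.85
ee_pos: [464.0, -3.0, 11.0]
orientation: [2.049, 2.381, 0.0]
ft_force: [-0.6, -0.3, 2.6]
width: 37.3
grasp_force: 30.0
```

Run:
```python
from h import *
d=load("w9");print(pix2w(d,258,198,80));print(ctrl.get_obs()["ee_pos"])
d=load("top3")
f=lambda x,y,z:pix2w(d,310+(x-512)/2.4,120+y/2.4,z)
print(f(580,97,83),[f(x,y,3) for x,y in((570,105),(632,93),(694,81))])
```

```text
[464.3  -2.3  80. ]
[463.95077823  -2.99274253  11.04424578]
[ 611.8 -113.6   83. ] [array([ 611.3, -116. ,    3. ]), array([ 622.9, -185.2,    3. ]), array([ 634.5, -254.2,    3. ])]
```

servo_tool([
  [0,0,3,0,0,0,-1],
  [0,0,6.5,0,0,0,-1],
  [0,0,10,0,0,0,-1],
  [1.5,-2.2,12,0,0,0,-1],
  [3.5,-5.1,12,0,0,0,-1],
  [5.5,-8,12,0,0,0,-1],
  [7.5,-11,12,0,0,0,-1],
  [9.5,-14,12,0,0,0,-1],
  [11.5,-17,12,0,0,0,-1],
  [13.5,-20,12,0,0,0,-1],
  [15.5,-22.8,11,0,0,0,-1],
  [17.1,-24.9,8,0,0,0,-1],
  [17.1,-24.9,5,0,0,0,-1],
  [17.1,-24.9,2.5,0,0,0,-1],
  [17.1,-24.9,1,0,0,0,-1],
  [17.1,-24.9,0.6,0,0,0,-1],
  [17.1,-24.9,0.6,0,0,0,-1],
  [17.1,-24.9,0.6,0,0,0,-1],
])

```text
t: 20.35
ee_pos: [635.1, -251.8, 17.4]
orientation: [2.049, 2.381, 0.0]
ft_force: [0.7, -0.2, -0.8]
width: 37.1
grasp_force: 30.0
```

Run:
```python
from h import *
d=cam("wrist","w10")
o=ctrl.get_obs();print(o["t"],o["ee_pos"].round(1),o["width"],o["ft_force"])
```

```text
20.4 [ 635.5 -252.    17.9] 37.65661200046168 [ 0.42523203 -0.91235559 -1.09154507]
```

View pics/w10.png

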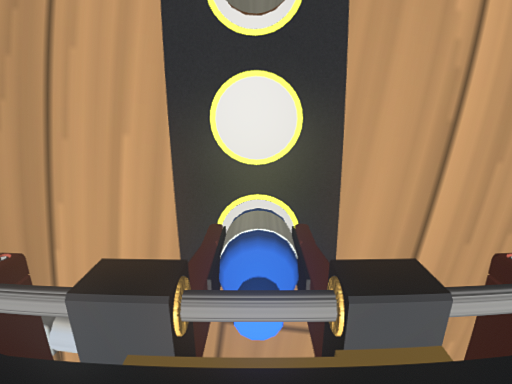

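Run:
```python
from h import *
d=load("w10")
a,c,m=pix2w(d,258,194,3),pix2w(d,259,209,6.5),pix2w(d,256,117.5,3)
u=np.array([.15,-.989]);print(a,"c3",a[:2]+26*u,"bottle",c[:2]+19*u,"c2",m, m[:2]+70*u)
# resin: foot of the resin's near edge in this view
print(w2pix(d,(612.7,-115,3)))
```

```text
[ 630.9 -226.7    3. ] c3 [ 634.8   -252.414] bottle [ 635.65  -253.691] c2 [ 623.2 -182.8    3. ] [ 633.7  -252.03]
[255.5 -15.2]
```

servo_tool([
  [-0.1,0.1,-0.1,0,0,0,-1],
  [-0.1,0.1,-0.35,0,0,0,-1],
  [-0.1,0.1,-0.35,0,0,0,-1],
  [-0.1,0.1,-0.35,0,0,0,1],
  [-0.1,0.1,-0.35,0,0,0,1],
  [-0.1,0.1,-0.35,0,0,0,1],
  [-0.1,0.1,-0.35,0,0,0,1],
  [-0.1,0.1,-0.35,0,0,0,1],
  [-0.1,0.1,3.5,0,0,0,1],
  [-0.1,0.1,7.5,0,0,0,1],
  [-0.1,0.1,11,0,0,0,1],
  [-3.5,-0.4,13,0,0,0,1],
  [-7.5,-0.9,13,0,0,0,1],
  [-11.5,-1.4,13,0,0,0,1],
  [-15.5,-1.9,13,0,0,0,1],
  [-19.5,-2.4,13,0,0,0,1],
  [-23,-2.9,13,0,0,0,1],
  [-26,-3.2,13,0,0,0,1],
  [-28.1,-3.5,13,0,0,0,1],
  [-28.1,-3.5,13,0,0,0,1],
])

```text
t: 22.07
ee_pos: [350.0, -286.4, 146.8]
orientation: [-2.05, -2.377, 0.001]
ft_force: [-0.0, -0.7, 0.5]
width: 87.7
grasp_force: 0.0
```

servo_tool([
  [0,0,0,0,0,0,1],
  [0,0,0,0,0,0,1],
  [0,0,0,0,0,0,1],
  [0,0,0,0,0,0,1],
])

```text
t: 22.4
ee_pos: [355.0, -287.1, 147.0]
orientation: [2.048, 2.382, 0.0]
ft_force: [0.6, -0.1, 0.0]
width: 87.3
grasp_force: 0.0
```

Run:
```python
from h import *
d=cam("wrist","w11"); t=cam("top","top4")
o=ctrl.get_obs();print(o["t"],o["ee_pos"].round(1),o["width"],o["qpos"].round(2))
i=cv2.imread("pics/w11.png"); j=cv2.imread("pics/top4.png")[120:200,310:430]
j=cv2.resize(j,(288,192),interpolation=cv2.INTER_CUBIC)
k=np.zeros((384,800,3),np.uint8);k[:,:512]=i;k[:192,512:]=j;cv2.imwrite("pics/w11b.png",k)
print(w2pix(d,(354.5,-287.7,50)),w2pix(d,(354.5,-287.7,0)))
```

```text
22.5 [ 354.6 -286.9  146.8] 87.68514806939123 [-0.71  0.3   2.05  0.    0.8  -0.86]
[257.8 197.3] [257.9 183.9]
```

View pics/w11b.png

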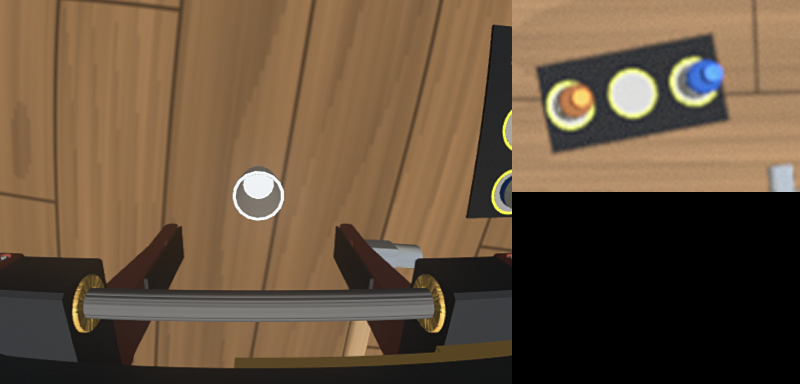

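servo_tool([
  [0,0.15,-4,0,0,0,1],
  [0,0.15,-8,0,0,0,1],
  [0,0.15,-11,0,0,0,1],
  [0,0.15,-12.5,0,0,0,1],
  [0,0.15,-13.1,0,0,0,1],
  [0,0.15,-13.1,0,0,0,1],
  [0,0.15,-13.1,0,0,0,1],
  [0,0.15,-13.1,0,0,0,-1],
  [0,0.15,-13.1,0,0,0,-1],
  [0,0.15,-13.1,0,0,0,-1],
  [0,0.15,-13.1,0,0,0,-1],
  [0,0.15,-13.1,0,0,0,-1],
  [0,0.15,-13.1,0,0,0,-1],
  [0,0.15,-13.1,0,0,0,-1],
  [0,0.15,-13.1,0,0,0,-1],
  [0,0.15,-13.1,0,0,0,-1],
])

```text
t: 23.83
ee_pos: [354.0, -285.6, 16.1]
orientation: [2.049, 2.381, 0.0]
ft_force: [0.6, 0.1, 2.4]
width: 44.7
grasp_force: 30.0
```

Run:
```python
from h import *
d=load("w11");print(pix2w(d,258,194.7,50));print(ctrl.get_obs()["ee_pos"])
d=load("top4")
f=lambda x,y,z:pix2w(d,310+(x-512)/2.4,120+y/2.4,z)
print(f(580,97,83),f(711,73,83),[f(x,y,3) for x,y in((570,105),(632,93),(694,81))])
```

```text
[ 354.3 -285.4   50. ]
[ 354.048495   -285.64489478   16.05542928]
[ 611.8 -113.6   83. ] [ 633.2 -249.7   83. ] [array([ 611.3, -116. ,    3. ]), array([ 622.9, -185.2,    3. ]), array([ 634.5, -254.2,    3. ])]
```

servo_tool([
  [0,0,2.5,0,0,0,-1],
  [0,0,6,0,0,0,-1],
  [0,0,9.5,0,0,0,-1],
  [2.5,1,12,0,0,0,-1],
  [5.8,2.2,13,0,0,0,-1],
  [9.1,3.5,13,0,0,0,-1],
  [12.4,4.7,13,0,0,0,-1],
  [15.7,6,13,0,0,0,-1],
  [19,7.2,13,0,0,0,-1],
  [22.3,8.5,13,0,0,0,-1],
  [25,9.5,13,0,0,0,-1],
  [26.9,10.3,13,0,0,0,-1],
  [26.9,10.3,13,0,0,0,-1],
  [26.9,10.3,10,0,0,0,-1],
  [26.9,10.3,7,0,0,0,-1],
  [26.9,10.3,4,0,0,0,-1],
  [26.9,10.3,2,0,0,0,-1],
  [26.9,10.3,1,0,0,0,-1],
  [26.9,10.3,0.7,0,0,0,-1],
  [26.9,10.3,0.7,0,0,0,-1],
])

```text
t: 25.5
ee_pos: [622.2, -182.7, 22.5]
orientation: [-2.049, -2.38, 0.001]
ft_force: [0.1, 0.8, -0.3]
width: 44.8
grasp_force: 30.0
```

Run:
```python
from h import *
d=cam("wrist","w12")
o=ctrl.get_obs();print(o["t"],o["ee_pos"].round(1),o["width"],o["ft_force"])
```

```text
25.55 [ 623.1 -182.8   23.6] 44.740308945814036 [-0.13834537 -0.26359417 -0.41743572]
```

View pics/w12.png

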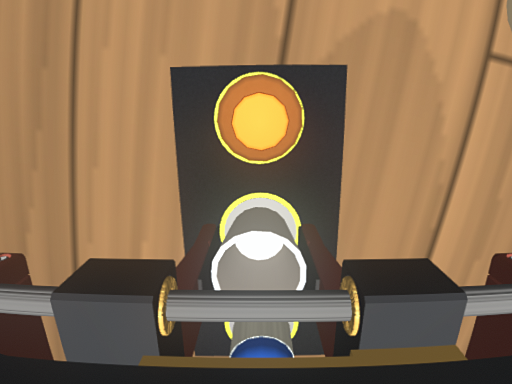

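Run:
```python
from h import *
d=load("w12")
print("cap",pix2w(d,260,121.5,83),"circ1",pix2w(d,259.5,117.5,3),"cam",d["extrinsics"][:3,3].round(1))
a,c=pix2w(d,260,193.5,3)[:2],pix2w(d,260,208,7)[:2];u=np.array([.15,-.989])
print("c2",a+26*u,"foot far",c,(a-c)@-u)
```

```text
cap [ 612.1 -112.8   83. ] circ1 [ 612.3 -113.4    3. ] cam [ 611.2 -109.2  184.5]
c2 [ 623.3   -184.214] foot far [ 620.6 -166.5] 8.092000000000006
```

Resin is within 1 mm of its circle centre; pot is over its circle. Lower, release, rise.

servo_tool([
  [0,0,-0.2,0,0,0,-1],
  [0,0,-0.4,0,0,0,-1],
  [0,0,-0.45,0,0,0,-1],
  [0,0,-0.45,0,0,0,-1],
  [0,0,-0.45,0,0,0,1],
  [0,0,-0.45,0,0,0,1],
  [0,0,-0.45,0,0,0,1],
  [0,0,-0.45,0,0,0,1],
  [0,0,-0.45,0,0,0,1],
  [0,0,3,0,0,0,1],
  [0,0,7,0,0,0,1],
  [0,0,11,0,0,0,1],
  [0,0,15,0,0,0,1],
  [0,-4,19,0,0,0,1],
  [0,-8,21,0,0,0,1],
  [0,-12,21,0,0,0,1],
  [0,-14,21,0,0,0,1],
  [0,-14,21,0,0,0,1],
  [0,-14,21,0,0,0,1],
  [0,-14,21,0,0,0,1],
])

```text
t: 27.22
ee_pos: [622.3, -321.9, 232.2]
orientation: [-2.049, -2.379, -0.0]
ft_force: [-1.0, 0.4, 1.0]
width: 87.9
grasp_force: 0.0
```

Run:
```python
from h import *
d=cam("wrist","w13");t=cam("side","s2")
o=ctrl.get_obs();print(o["t"],o["ee_pos"].round(1),o["width"],o["ft_force"])
i=cv2.imread("pics/w13.png"); j=cv2.imread("pics/s2.png")[100:290,180:370]
j=cv2.resize(j,(288,288),interpolation=cv2.INTER_CUBIC)
k=np.zeros((384,800,3),np.uint8);k[:,:512]=i;k[:288,512:]=j;cv2.imwrite("pics/w13b.png",k)
for p in((612.3,-114,83),(623.3,-183.3,53),(634.8,-252.3,83),(612.3,-114,3),(623.3,-183.3,3),(634.8,-252.3,3)):print(p,w2pix(d,p))
```

```text
27.3167 [ 622.7 -321.   232.3] 87.44168597562818 [0.01127827 0.04958073 1.22880772]
(612.3, -114, 83) [281.7 -36.7]
(623.3, -183.3, 53) [279.5  48.8]
(634.8, -252.3, 83) [281.6 117.6]
(612.3, -114, 3) [276.8  -5.7]
(623.3, -183.3, 3) [276.7  56.8]
(634.8, -252.3, 3) [276.9 116.1]
```

View pics/w13b.png

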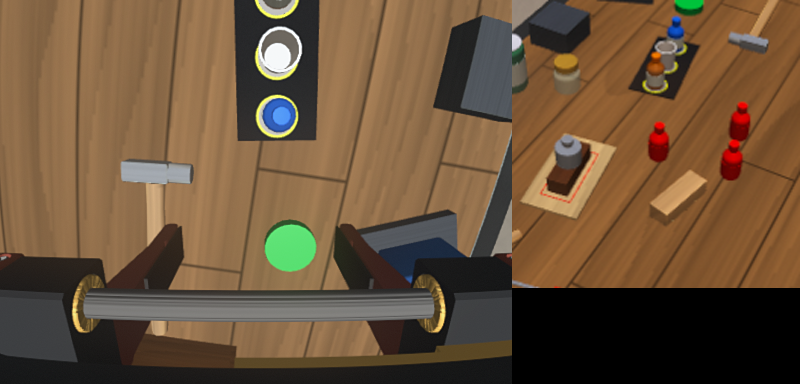

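Caps and rim are within about 1.5 px of where centred items should appear; the side view shows everything upright. Handing in.

```bash
python3 -c "
from workcell import ctrl
print(ctrl.close_job())"
```

```text
the job is handed in; nothing more can be done
None
```

The dry run is set out as asked and handed in at about 27 s of robot time. By my camera checks, the bottles and pot are within about 2 mm of their circle centres, and the walnut and weight were within about 1–2 mm of centre when set down.

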